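# Snap the setting bars home in the clip rack

## Robot

A 6-joint arm with a two-finger parallel gripper is mounted at the origin on the work surface. World frame = base frame: x ahead of the robot, y to its left, z up, the work surface at z = 0. Lengths are in mm, angles in rad, forces in N, time in s.
With the tool pointing down it reaches from about 350 to 775 mm from the base axis. Payload 7.3 kg.
Tool frame: the origin (TCP) lies on the centre line of the jaws, within the pads' length; the fingertips stand bot.tip_reach ahead of it and the grasp point (between the pads) lies 6 mm ahead of it (bot.tip_reach is the distance from the TCP to the fingertips, in mm); z points along the fingers, y is the direction in which the jaws open and shut (so a half turn about z gives the same grasp; the last joint's range is limited). The gripper opens to 92 mm and grips with 3 to 60 N. Pads are 19 mm wide; open, the fingers measure 130 mm over their backs; the gripper's body (75 mm by 190 mm) begins 47 mm behind the grasp point.
Start: joints at [-1.375, 0.342, 1.524, -0, 1.275, -0.146], TCP at [175.994, -494.64, 251.741] pointing down, gripper open.
Joint ranges: [-2.53, 2.53], [-0.77, 2.02], [0.04, 2.7], [-1, 4.14], [0.28, 2.66], [-3.11, 3.11]. Speed limits (rad/s): [2.57, 2.57, 3.14, 3.14, 3.14, 3.14].

## Interface

Orientations are given as [roll, pitch, yaw] about the fixed x, y, z axes, in that order (R = Rz(yaw) Ry(pitch) Rx(roll)).
In Python, from plant import bot gives the robot as it stands.
- The arm moves only by the tool step_arm, never from a script. Its argument "deltas" is a list of rows, each a list of 6 numbers: the shift along the tool's x, y, z in mm, then the turn, a rotation vector about the tool's x, y, z in rad. A call has 1 to 5 rows; each row is the pose to reach, as a shift and turn from the pose commanded when the call began, along the tool's axes at that moment; what a row does not reach only later rows make up. A row lasts 1/12 s, in which the tool goes at most 41.7 mm and 7.16 degrees, less where a joint would pass 70% of its speed; a pose out of reach is approached as far as the arm can. A call with a gripper value outside its range is refused whole. "fingers" is the finger opening in mm, from 0 to 91.8, set as the call begins (left out, the last holds). The fingers move at their own pace and stop on an object; the grip force is fixed at half the most. Time passes only in rows, so rows that repeat a pose let the fingers close. It gives the time, the measured TCP pose, the force and the opening at its end, in the units of the state.
- bot.get_obs(): the state, without advancing time (a new reading comes with each control period).
- bot.capture(name): name is "scene" or "top" or "wrist"; returns a dict with "color" (480x640x3 uint8, red, green, blue), "fx", "fy", "cx", "cy" (pixels), "R" (3x3) and "t" (3): a world point X has camera coordinates R X + t. Camera axes: x right, y down, z forward; pixel columns grow to the right and rows downward; lengths in mm; the calibration is good to about 2 mm. A picture is of the moment at which its call begins. There is no depth.
- bot.close_job(): hands the job in, once; it reports no verdict.
Trained networks look in a picture, given as the dict that the camera call returned (one of the last four; its "shot" number tells which), for a name from the list of things; names that differ only in an ending like _2 or _b are one class to them, and where a whole thing is asked for, a point or a joint stands for the part that bears it (a point fixed in the world has none). Each returns a list of dicts, best first, with "p" (0 to 1); they miss things now and then, are a little off and sometimes report something else, mostly with a low value. They report only what shows in the picture. A call takes as long as a camera call. They do not tell look-alikes from the thing itself.
- bot.boxes_of(query, picture): "rect" ([centre column, centre row, width, height] in pixels, round what is visible of it).
The state is a dict: "time": time; "joint_positions": joint angles; "dq": joint speeds; "tau": joint torques, N m; "tool_pos": TCP position; "tcp_rot": TCP orientation; "contact_force": force on the tool from outside, world axes, zero at the start; "moment": the same for the moment, N m; "grip_width": finger opening in mm.
Only numpy, scipy, OpenCV 4.12 (cv2) and the standard library are available. Lean on these libraries where they do the work, as an engineer would, in place of code of your own. Each camera call takes 0.05 s, during which the arm holds its last target. There are 200 camera calls.

## Task

Tidy the press's setting bars into their spring-clip rack. First slide the blue bar, whose square shoulders ride on the lips of its clips, along until its necks drop between the lips, and press it down until both necks have snapped home; then fetch the red bar from the bench and snap it fully home in the clips with the red tags, coloured sleeve towards the robot. Push firmly but do not hammer, slam or drop the bars in, and leave the green bar in its clips and everything else where it is.

Things in the scene. Friction and masses are not known exactly. Their poses are not given: they have to be found in the camera images.
- red_center (a point): Middle of the red bar, on its axis, x along the bar away from its sleeve, z up. A 16 mm square steel bar 190 mm long, 0.16 to 0.26 kg, coloured band round its middle, two round necks 12 mm in diameter (22 mm long, centred 50 mm either side of the middle), coloured sleeve at one end. It starts loose, flat on the bench, sleeve roughly towards the robot.
- blue_center (a point): Middle of the blue bar, on its axis, x away from its sleeve. Same shape as the red bar. It starts on top of the lips of the blue place's clips, in line with them but 9 to 12.5 mm too near the robot, so that its square shoulders ride on the lips, its axis 18.7 mm above home. Friction on the lips is 1 to 2 N.
- red_bar: The whole red bar; origin 8 mm under its middle. Along its x: square from -39 to +39 mm; round necks from -61 to -39 and +39 to +61; square again from +61 to +85 (plain steel end) and from -61 to -105 (red sleeve end, same 16 mm square).
- blue_bar: The whole blue bar, same shape as the red one, blue sleeve; origin 8 mm under its middle
- red_neck_near (a point): red bar: middle of the neck beside the coloured sleeve (x = -50 mm), on the axis
- red_neck_far (a point): red bar: middle of the other neck (x = +50 mm), on the axis
- red_seat_near (a point): red-tagged place, clip nearer the robot: where the neck's axis lies when home, 45 mm above the bench. x along the place away from the robot, z up
- red_seat_far (a point): the same for the red place's far clip, 100 mm beyond
- blue_neck_near (a point): blue bar: middle of the neck beside the coloured sleeve (x = -50 mm), on the axis
- blue_neck_far (a point): blue bar: middle of the other neck (x = +50 mm), on the axis
- blue_seat_near (a point): blue-tagged place, clip nearer the robot: where the neck's axis lies when home, 45 mm above the bench. x along the place away from the robot, z up
- blue_seat_far (a point): the same for the blue place's far clip, 100 mm beyond
- green_neck_near (a point): The green bar is like the others and is already home in the green place. green bar: middle of the neck beside the coloured sleeve (x = -50 mm), on the axis
- green_neck_far (a point): green bar: middle of the other neck (x = +50 mm), on the axis
- green_seat_near (a point): green-tagged place, clip nearer the robot: where the neck's axis lies when home, 45 mm above the bench. x along the place away from the robot, z up
- green_seat_far (a point): the same for the green place's far clip, 100 mm beyond
- red_place: Red-tagged place, empty: two spring clips in line along its x (away from the robot), open to the top, centred 50 mm either side of its origin (on the bench). A clip is 12 mm long, two sprung steel jaws: lips 13.6 mm apart at the top (10.7 mm above home), throat 8 mm wide 4.7 mm above home. A neck laid between the lips rests about 10 mm above home.
- blue_place: Blue-tagged place, same as the red one. A clip takes roughly 8 to 20 N from above to let a neck through; then the neck snaps down on a rigid saddle. The 16 mm square parts do not fit into the clips; press on them, as the jaws stand higher than a seated neck. Between the two clips there is room down to the bench; the cross rails under the clips are 26 mm high.
- rack: Cream steel rack 130 x 300 mm with four places side by side, 70 mm apart, tagged red, blue, green (holding the green bar) and grey (spare, stays empty), in any order; origin on the bench under its centre, x along the bars away from the robot, y across them to the left. Fixed.
- spray: Blue spray can, 54 mm diameter, 170 mm high, origin under its base; leave alone
- tape: Roll of yellow tape lying flat, 96 mm diameter, 24 mm high; leave alone
- offcut: Aluminium profile offcut, 160 x 40 x 25 mm; leave alone
- driver: Screwdriver with orange handle; leave alone
- mallet: Hammer; leave alone
Things that resemble listed ones, but are neither listed nor needed, are in the scene too. What is shaped like the part that bears green_neck_near but yellow is not meant.

How it is judged:
By the outcome, as a careful person would: the job done as asked, in the order asked, and still so for the second after the job is handed in, with the robot touching nothing.
It also fails if it takes over 72 s, if anything falls off the work surface, if the arm or the gripper's body presses on something with over 40 N, if the wrist force passes 120 N, or if a joint passes its speed limit or range.

## Working session

There is one attempt and no reset: what is moved stays moved. The work goes in short steps, Python scripts to look and compute and a tool call to move; the robot and the scene stay as the last step left them, time stands still between calls to the robot, and variables do not carry over. Pictures are saved under pics/ and viewed, about 8 in all and at most 12, crops included, and the job is handed in when it is done.

Besides the shell and the picture viewer there is one more tool, called after "Request:" by a JSON object that holds its "name" and its "arguments". step_arm: Moves the arm, as the interface text tells. Its arguments: {"type":"object","properties":{"deltas":{"type":"array"},"fingers":{"type":"number"}},"required":["deltas"]}

```bash
mkdir -p pics; ls; python3 - <<'E'
from plant import bot
import cv2
print(bot.get_obs(), bot.tip_reach)
for n in ("scene","top"):
    p=bot.capture(n); cv2.imwrite(f"pics/{n}0.png",p["color"][:,:,::-1])
    print(n,p["fx"],p["cx"],p["cy"],p["R"],p["t"])
    for q in ("red_bar","blue_bar","red_place","blue_place","rack"):
        print(q,[(round(d["p"],2),[round(x) for x in d["rect"]]) for d in bot.boxes_of(q,p)[:4]])
E
```

```text
pics
{'time': 0.0, 'joint_positions': array([-1.37503727e+00,  3.42683964e-01,  1.52500511e+00, -1.44090455e-06,
        1.27535343e+00, -1.46009176e-01]), 'dq': array([ 0.000545  ,  0.0009781 ,  0.00073534,  0.00193475, -0.00196922,
        0.00010167]), 'tau': array([ 8.68594143e-04, -4.31236374e+01, -2.44213647e+01,  7.19187269e-02,
        5.59924264e-02, -1.37768052e-04]), 'tool_pos': array([ 175.9024569 , -494.28106686,  251.0691865 ]), 'tcp_rot': array([-3.14015803e+00, -2.09577450e-04,  3.41768501e-01]), 'contact_force': array([-0.59754801, -0.04854365, -0.21478061]), 'moment': array([0.03381348, 0.01866229, 0.05790543]), 'grip_width': 92.15024619452308} 25.0
scene 616.0780365275809 320.1133788588394 244.7861931502223 [[-0.79481055  0.60664527  0.01605295]
 [ 0.47700895  0.64087981 -0.60144454]
 [-0.3751515  -0.47037707 -0.79875326]] [ 422.61288634 -190.76012947 1704.89222613]
red_bar [(0.95, [287, 184, 72, 16]), (0.74, [334, 278, 71, 46]), (0.66, [328, 291, 68, 45]), (0.54, [312, 262, 69, 46])]
blue_bar [(0.62, [332, 276, 67, 42]), (0.3, [184, 192, 64, 41])]
red_place [(0.77, [341, 313, 62, 46]), (0.65, [338, 307, 119, 119]), (0.51, [311, 272, 66, 40])]
blue_place [(0.57, [327, 294, 65, 48])]
rack [(0.78, [337, 308, 117, 115]), (0.37, [344, 312, 69, 44])]
top 561.3627677052306 316.50003255724175 229.44074868744815 [[ 0.01436802 -0.99970393 -0.01963704]
 [-0.99766591 -0.01302204 -0.06703099]
 [ 0.06675543  0.02055431 -0.99755763]] [1.80594118e-02 5.25414557e+02 1.56388922e+03]
red_bar [(0.9, [419, 263, 40, 66])]
blue_bar [(0.68, [298, 221, 8, 70])]
red_place [(0.81, [273, 214, 17, 57]), (0.41, [298, 221, 15, 74])]
blue_place [(0.56, [299, 239, 6, 14])]
rack [(0.87, [284, 214, 108, 54])]
```

```bash
python3 - <<'E'
import cv2,numpy as np
a=cv2.imread("pics/top0.png"); b=cv2.imread("pics/scene0.png")
t=cv2.resize(a[170:310,200:470],None,fx=2.9,fy=2.9,interpolation=3)
cv2.imwrite("pics/v1.png",t)
cv2.imwrite("pics/v2.png",b)
E
```

```text
(no output)
```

View pics/v1.png

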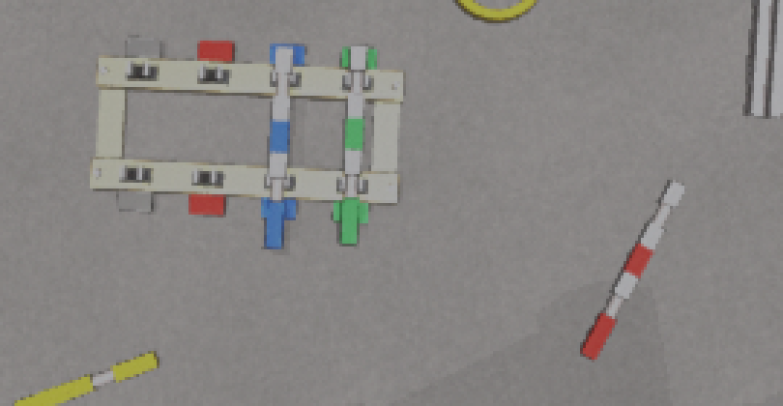

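View pics/v2.png

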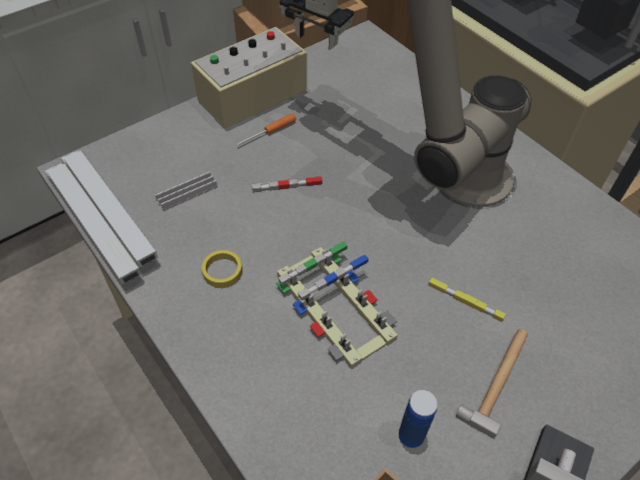

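The top view shows the rack from left to right as grey, red, blue, green. The blue bar is riding towards the robot at crop (279,140). The red bar lies loose at full-image pixel (418,263). A look-alike yellow bar is at lower left, crop (90,380). The only red-banded bar is the loose one at (418,263), and the only blue-banded one is in the blue-tagged place.

```bash
cat > h.py <<'E'
import numpy as np, cv2
from scipy.spatial.transform import Rotation as Ro
from plant import bot
def px2w(p,u,v,z):
    R=np.array(p["R"]);t=np.array(p["t"]).ravel()
    d=R.T@np.array([(u-p["cx"])/p["fx"],(v-p["cy"])/p["fy"],1.]);c=-R.T@t
    return c+d*(z-c[2])/d[2]
def w2px(p,X):
    c=np.array(p["R"])@X+np.array(p["t"]).ravel()
    return np.array([p["fx"]*c[0]/c[2]+p["cx"],p["fy"]*c[1]/c[2]+p["cy"]])
def masks(p):
    h=cv2.cvtColor(p["color"],cv2.COLOR_RGB2HSV);H,S,V=h[...,0],h[...,1],h[...,2]
    k=(S>120)&(V>60)
    return {"red":k&((H<8)|(H>172)),"blue":k&(H>100)&(H<125),"green":k&(H>50)&(H<75)}
def blobs(m,amin=8):
    n,l,s,c=cv2.connectedComponentsWithStats(m.astype(np.uint8))
    return [(s[i,4],s[i,:4].tolist(),c[i].round(1)) for i in range(1,n) if s[i,4]>=amin]
def move(target,yaw):
    """delta in tool frame to target TCP, tool down with given yaw of tool x"""
    o=bot.get_obs();R=Ro.from_euler("xyz",o["tcp_rot"])
    G=Ro.from_euler("xyz",[np.pi,0,yaw])
    print("delta",R.inv().apply(np.array(target)-o["tool_pos"]).round(1),(R.inv()*G).as_rotvec().round(3))
E
python3 - <<'E'
from h import *
p=bot.capture("top")
C=lambda u,v,z:px2w(p,200+u/2.9,170+v/2.9,z).round(1)
print("blue ends",C(273.5,248,70),C(286,45,70))
print("green ends",C(348.5,245,53),C(359,46,53))
print("red ends",C(590,355,16),C(676,184,16))
print("red tags",C(216,50,30),C(208,205,30))
for k,m in masks(p).items(): print(k,[(b,px2w(p,*b[2],16).round()) for b in blobs(m)])
w=bot.capture("wrist");R=np.array(w["R"]);print(R,-R.T@np.array(w["t"]),w["fx"])
E
```

```text
blue ends [450.1  65.4  70. ] [641.8  56.9  70. ]
green ends [454.2  -4.6  53. ] [644.1 -12.   53. ]
red ends [ 352.5 -237.9   16. ] [ 518.5 -320.3   16. ]
red tags [642.  126.9  30. ] [491.4 131.7  30. ]
red [((np.int32(79), [268, 184, 12, 7], array([273.7, 187.1])), array([644., 131.,  16.])), ((np.int32(82), [265, 237, 12, 7], array([270.6, 240. ])), array([494., 136.,  16.])), ((np.int32(60), [415, 254, 10, 11], array([419.6, 259. ])), array([ 446., -283.,   16.])), ((np.int32(91), [401, 278, 11, 16], array([405.8, 285.5])), array([ 372., -244.,   16.])), ((np.int32(84), [584, 353, 11, 10], array([589.1, 357.6])), array([ 182., -748.,   16.]))]
blue [((np.int32(46), [152, 176, 13, 18], array([159.7, 185.1])), array([646., 456.,  16.])), ((np.int32(9), [293, 186, 2, 5], array([293.6, 188.2])), array([642.,  74.,  16.])), ((np.int32(21), [301, 186, 4, 6], array([302.7, 188.6])), array([641.,  48.,  16.])), ((np.int32(56), [293, 212, 7, 10], array([296. , 216.5])), array([561.,  66.,  16.])), ((np.int32(118), [290, 239, 12, 16], array([295.1, 245.2])), array([480.,  67.,  16.]))]
green [((np.int32(9), [318, 187, 2, 6], array([318.7, 190. ])), array([638.,   3.,  16.])), ((np.int32(10), [327, 188, 2, 5], array([327.5, 190. ])), array([638., -22.,  16.])), ((np.int32(30), [319, 212, 6, 8], array([321.6, 215.3])), array([566.,  -7.,  16.])), ((np.int32(76), [316, 239, 10, 15], array([320.3, 244.3])), array([484.,  -4.,  16.])), ((np.int32(64), [584, 276, 9, 8], array([588. , 279.7])), array([ 395., -749.,   16.]))]
[[ 3.36515647e-01 -9.41677778e-01  4.26062802e-04]
 [-9.00959695e-01 -3.21833059e-01  2.91024243e-01]
 [-2.73913942e-01 -9.83180770e-02 -9.56715584e-01]] [ 249.55654677 -469.27401806  384.71935838] 412.3245940818526
```

```bash
python3 - <<'E'
from h import *
move([540,62,240],-0.04)
E
```

```text
delta [ 529.5 -402.4   11.7] [ 0.    -0.     0.382]
```

Request:
{"name": "step_arm", "arguments": {"deltas": [[32,-24,0,0,0,0],[64,-48,0,0,0,0],[96,-72,0,0,0,0],[128,-97,0,0,0,0],[160,-121,0,0,0,0]], "fingers": 44}}

```text
time: 1.12
tool_pos: [286.7, -325.3, 251.8]
tcp_rot: [3.141, -0.0, 0.341]
contact_force: [1.8, 0.2, 1.3]
grip_width: 62.6
```

Request:
{"name": "step_arm", "arguments": {"deltas": [[32,-24,0,0,0,0],[64,-48,0,0,0,0],[96,-72,0,0,0,0],[128,-97,0,0,0,0],[160,-121,0,0,0,0]]}}

```text
time: 1.53
tool_pos: [397.0, -157.5, 252.0]
tcp_rot: [3.141, -0.0, 0.342]
contact_force: [1.3, -1.4, -0.0]
grip_width: 44.0
```

Request:
{"name": "step_arm", "arguments": {"deltas": [[32,-24,0,0,0,0],[64,-48,0,0,0,0],[96,-72,0,0,0,0],[128,-97,0,0,0,0],[160,-121,0,0,0,0]]}}

```text
time: 1.95
tool_pos: [507.3, 10.4, 251.9]
tcp_rot: [3.141, -0.0, 0.342]
contact_force: [-0.1, -1.1, 0.1]
grip_width: 44.1
```

Request:
{"name": "step_arm", "arguments": {"deltas": [[16,-13,4,0,0,0.09],[33,-26,8,0,0,0.19],[49,-39,11,0,0,0.29],[49,-39,11,0,0,0.38],[49,-39,11,0,0,0.382]]}}

```text
time: 2.37
tool_pos: [539.8, 62.4, 240.1]
tcp_rot: [3.141, 0.001, -0.041]
contact_force: [-0.8, -0.3, 0.3]
grip_width: 44.3
```

```bash
python3 - <<'E'
from h import *
o=bot.get_obs();print(o["time"],o["tool_pos"],o["tcp_rot"],o["grip_width"],o["contact_force"])
w=bot.capture("wrist");np.savez("w1.npz",**{k:w[k] for k in("color","fx","fy","cx","cy","R","t")})
cv2.imwrite("pics/w1.png",w["color"][:,:,::-1])
E
```

```text
2.3667 [539.79997196  62.44309086 240.13235122] [ 3.14147207e+00  8.77403512e-04 -4.14717941e-02] 44.340673931110516 [-0.84435098 -0.33080193  0.28343612]
```

View pics/w1.png

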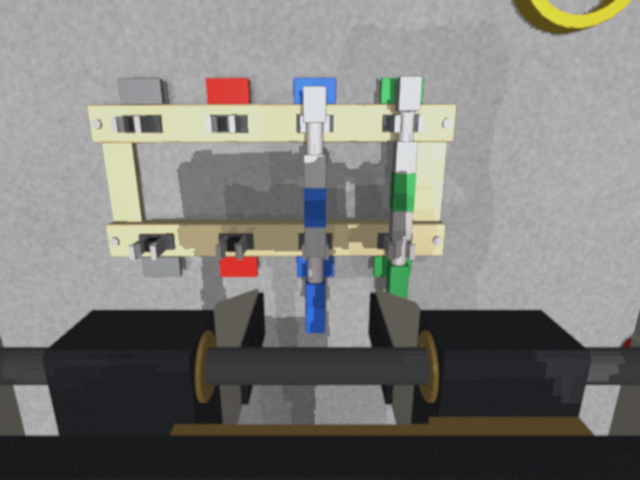

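```bash
python3 - <<'E'
from h import *
w=dict(np.load("w1.npz"))
P=lambda u,v,z:px2w(w,u,v,z).round(1)
print("blue end far top",P(315,87,71.7),"sleeve end",P(315,332,71.7),"mid band",P(315.5,189,71.7),P(315.5,228,71.7))
print("red clip far/near (lips 55)",P(227,123,55.7),P(235,243,55.7))
print("red tags",P(228,90,20),P(239,267,20)," blue tag",P(315,90,20), "green",P(401,90,20))
print("green top",P(409,77,53),P(404,190,53))
m=masks(w)
for k in ("blue","green"): print(k,[(b[1],b[2]) for b in blobs(m[k],60)])
E
```

```text
blue end far top [637.8  58.1  71.7] sleeve end [450.2  65.8  71.7] mid band [567.6  60.7  71.7] [538.   61.9  71.7]
red clip far/near (lips 55) [616.6 124.2  55.7] [523.9 127.3  55.7]
red tags [641.8 128.1  20. ] [490.4 133.7  20. ]  blue tag [639.   58.2  20. ] green [636.2 -10.9  20. ]
green top [643.1 -10.   53. ] [561.   -8.2  53. ]
blue [([294, 78, 42, 25], array([314.8,  87.2])), ([304, 189, 22, 38], array([314.6, 207.3])), ([297, 257, 10, 20], array([301.3, 267.1])), ([324, 257, 10, 20], array([328.6, 267.2])), ([305, 281, 20, 52], array([315. , 307.5]))]
green [([381, 79, 15, 24], array([387.8,  90.3])), ([391, 174, 24, 37], array([402.3, 192.1])), ([374, 257, 37, 41], array([392.8, 274.9]))]
```

Request:
{"name": "step_arm", "arguments": {"deltas": [[13.7,0.5,35,0,0,0],[13.7,0.5,70,0,0,0],[13.7,0.5,100,0,0,0],[13.7,0.5,125,0,0,0],[13.7,0.5,140,0,0,0]]}}

```text
time: 2.83
tool_pos: [551.7, 59.6, 98.1]
tcp_rot: [3.141, 0.004, -0.038]
contact_force: [-0.5, -0.4, -0.1]
grip_width: 44.0
```

Request:
{"name": "step_arm", "arguments": {"deltas": [[0,0,10,0,0,0],[0,0,20,0,0,0],[0,0,28,0,0,0],[0,0,28,0,0,0]]}}

```text
time: 3.17
tool_pos: [552.9, 60.1, 71.8]
tcp_rot: [3.141, 0.001, -0.04]
contact_force: [-0.6, 0.6, 0.2]
grip_width: 44.2
```

```bash
python3 - <<'E'
from h import *
o=bot.get_obs();print(o["time"],o["tool_pos"],o["tcp_rot"],o["grip_width"],o["contact_force"])
w=bot.capture("wrist")
cv2.imwrite("pics/w2.png",w["color"][:,:,::-1])
E
```

```text
3.1667 [552.88441128  60.09809964  71.82140082] [ 3.14144684e+00  1.30062960e-03 -3.97751260e-02] 44.152531355304916 [-0.62807325  0.6179883   0.22430756]
```

View pics/w2.png

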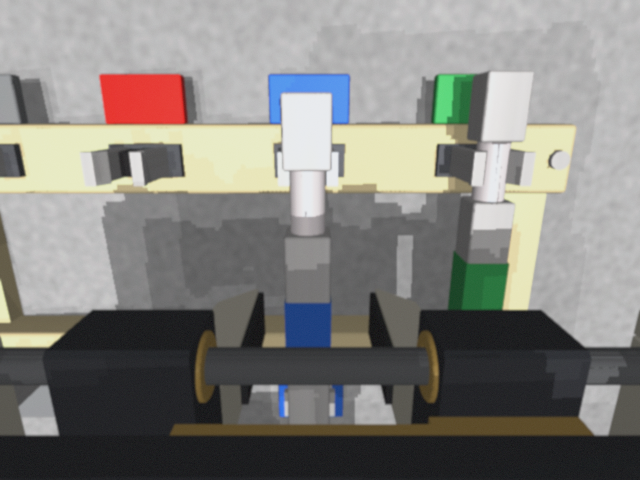

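The view shows the blue bar between the open fingers at column 308. The finger midline is at about 317, so I'll compute the lateral offset.

```bash
python3 - <<'E'
from h import *
w=bot.capture("wrist")
for u,v,z in((307.5,325,71.7),(308,237,71.7),(307,95,71.7),(303.5,94,71.7)): print(px2w(w,u,v,z).round(1))
o=bot.get_obs();R=Ro.from_euler("xyz",o["tcp_rot"])
for d in ([0,0,0],[0,0,25],[50,0,5],[90,0,0]): print(d,w2px(w,o["tool_pos"]+R.apply(d)).round(1))
m=masks(w)["blue"]; 
for r in (310,320,330): print(r,np.flatnonzero(m[r])[[0,-1]])
print(px2w(w,264,310,46).round(1),px2w(w,370,310,46).round(1))
E
```

```text
[559.9  61.9  71.7]
[592.9  60.2  71.7]
[638.1  58.5  71.7]
[638.4  59.6  71.7]
[0, 0, 0] [312.7 342.2]
[0, 0, 25] [313.2 311.1]
[50, 0, 5] [312.7 203.5]
[90, 0, 0] [312.4  74.9]
310 [286 330]
320 [286 330]
330 [286 330]
[553.9  81.2  46. ] [552.2  36.1  46. ]
```

Request:
{"name": "step_arm", "arguments": {"deltas": [[0,-2.2,0,0,0,0],[0,-2.2,0,0,0,0]], "fingers": 21}}

```text
time: 3.43
tool_pos: [554.0, 62.9, 73.6]
tcp_rot: [-3.142, -0.002, -0.04]
contact_force: [-0.8, 0.2, 0.5]
grip_width: 34.9
```

Request:
{"name": "step_arm", "arguments": {"deltas": [[0,0,0,0,0,0],[0,0,0,0,0,0],[0,0,0,0,0,0]]}}

```text
time: 3.68
tool_pos: [553.5, 62.6, 73.0]
tcp_rot: [3.141, -0.001, -0.04]
contact_force: [-0.2, 0.2, -0.4]
grip_width: 22.1
```

```bash
python3 - <<'E'
from h import *
o=bot.get_obs();print(o["time"],o["tool_pos"],o["tcp_rot"],o["grip_width"],o["contact_force"])
w=bot.capture("wrist")
m=masks(w)["blue"]; 
for r in (310,320,330): print(r,np.flatnonzero(m[r])[[0,-1]])
cv2.imwrite("pics/w3.png",cv2.resize(w["color"][60:360,160:460,::-1],None,fx=2,fy=2,interpolation=3))
E
```

```text
3.6833 [553.5446751   62.59094193  73.01358217] [ 3.14148726e+00 -6.04565838e-04 -4.00713923e-02] 22.102871301694734 [-0.17763307  0.21656074 -0.43933803]
310 [292 337]
320 [292 337]
330 [292 336]
```

View pics/w3.png

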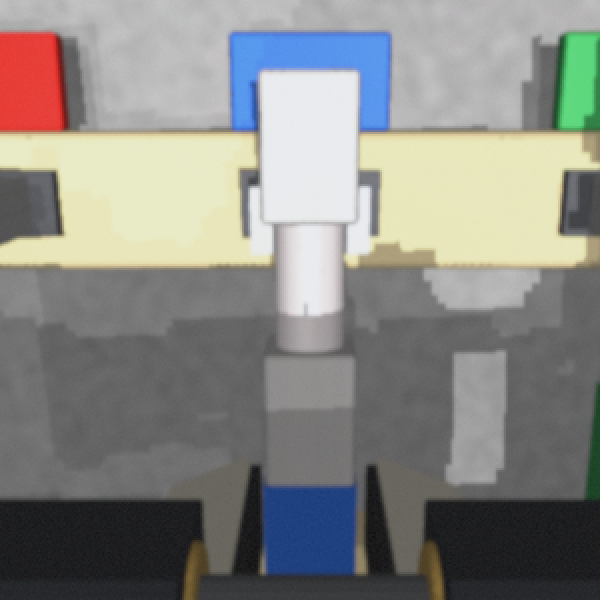

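The bar now sits centred between the fingers (crop column 310, finger midline about 314) and in line with the clip. I'll close the gripper and slide.

Request:
{"name": "step_arm", "arguments": {"deltas": [[0,-0.5,0,0,0,0],[0,-0.5,0,0,0,0],[0,-0.5,0,0,0,0],[0,-0.5,0,0,0,0]], "fingers": 10}}

```text
time: 4.07
tool_pos: [553.5, 63.0, 72.8]
tcp_rot: [3.142, -0.0, -0.04]
contact_force: [0.4, -0.8, 0.6]
grip_width: 15.6
```

Request:
{"name": "step_arm", "arguments": {"deltas": [[2,0,0,0,0,0],[4,0,0,0,0,0],[6,0,0,0,0,0],[8,0,0,0,0,0],[8,0,0,0,0,0]]}}

```text
time: 4.48
tool_pos: [562.0, 62.6, 72.5]
tcp_rot: [3.142, -0.0, -0.04]
contact_force: [-0.6, -0.8, -2.3]
grip_width: 16.1
```

```bash
python3 - <<'E'
from h import *
o=bot.get_obs();print(o["time"],o["tool_pos"],o["tcp_rot"],o["grip_width"],o["contact_force"],o["moment"])
E
```

```text
4.4833 [562.0018711   62.64039395  72.46968681] [ 3.14150850e+00 -4.85530313e-04 -4.03471863e-02] 16.078789551503494 [-0.58957177 -0.81317015 -2.27845838] [ 0.01025851 -0.08054966 -0.01901677]
```

Request:
{"name": "step_arm", "arguments": {"deltas": [[1.2,0,0,0,0,0],[2.3,0,0,0,0,0],[2.3,0,0,0,0,0]]}}

```text
time: 4.73
tool_pos: [564.0, 62.6, 72.6]
tcp_rot: [3.142, -0.0, -0.04]
contact_force: [0.2, 0.1, -1.5]
grip_width: 15.9
```

Request:
{"name": "step_arm", "arguments": {"deltas": [[0,0,0.5,0,0,0],[0,0,1,0,0,0],[0,0,1.5,0,0,0],[0,0,2,0,0,0],[0,0,2,0,0,0]]}}

```text
time: 5.15
tool_pos: [563.6, 62.7, 70.6]
tcp_rot: [3.142, 0.0, -0.04]
contact_force: [0.7, 0.3, -2.2]
grip_width: 15.7
```

Request:
{"name": "step_arm", "arguments": {"deltas": [[0,0,1,0,0,0],[0,0,2,0,0,0],[0,0,3,0,0,0],[0,0,4,0,0,0],[0,0,4,0,0,0]]}}

```text
time: 5.57
tool_pos: [563.6, 62.6, 66.4]
tcp_rot: [3.142, 0.0, -0.04]
contact_force: [0.2, -0.7, -0.8]
grip_width: 16.0
```

Request:
{"name": "step_arm", "arguments": {"deltas": [[0,0,0.5,0,0,0],[0,0,1,0,0,0],[0,0,1.5,0,0,0],[0,0,2,0,0,0],[0,0,2,0,0,0]]}}

```text
time: 5.98
tool_pos: [563.8, 62.7, 64.7]
tcp_rot: [-3.142, -0.0, -0.04]
contact_force: [0.1, 0.8, -1.9]
grip_width: 15.8
```

```bash
python3 - <<'E'
from h import *
o=bot.get_obs();print(o["time"],o["tool_pos"],o["tcp_rot"],o["grip_width"],o["contact_force"],o["moment"])
w=bot.capture("wrist")
cv2.imwrite("pics/w4.png",cv2.resize(w["color"][60:360,160:460,::-1],None,fx=2,fy=2,interpolation=3))
E
```

```text
5.9833 [563.76654361  62.71550973  64.68073023] [-3.14158602e+00 -1.23515285e-04 -4.01497278e-02] 15.751234625853265 [ 0.1349125   0.82978785 -1.92069761] [0.07763241 0.01525014 0.01620242]
```

View pics/w4.png

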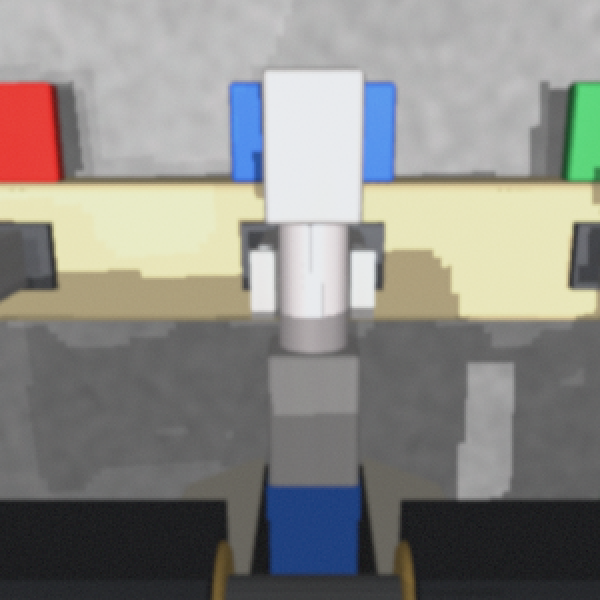

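Neck and lips are centred laterally (about crop column 313) and the clip sits within the neck lengthwise. Next I press while still gripping.

Request:
{"name": "step_arm", "arguments": {"deltas": [[0,0,0.5,0,0,0],[0,0,1,0,0,0],[0,0,1.5,0,0,0],[0,0,2,0,0,0],[0,0,2,0,0,0]]}}

```text
time: 6.45
tool_pos: [564.1, 62.7, 63.8]
tcp_rot: [3.142, -0.001, -0.04]
contact_force: [-1.4, 0.5, 6.8]
grip_width: 15.8
```

Request:
{"name": "step_arm", "arguments": {"deltas": [[0,0,0.5,0,0,0],[0,0,1,0,0,0],[0,0,1.5,0,0,0],[0,0,2,0,0,0],[0,0,2,0,0,0]]}}

```text
time: 6.87
tool_pos: [564.7, 62.7, 62.7]
tcp_rot: [3.142, -0.003, -0.04]
contact_force: [-2.3, 1.4, 12.3]
grip_width: 15.7
```

Request:
{"name": "step_arm", "arguments": {"deltas": [[0,0,0.5,0,0,0],[0,0,1,0,0,0],[0,0,1.5,0,0,0],[0,0,2,0,0,0],[0,0,2,0,0,0]]}}

```text
time: 7.28
tool_pos: [565.3, 62.7, 61.5]
tcp_rot: [3.142, -0.005, -0.04]
contact_force: [-3.1, 1.2, 16.9]
grip_width: 15.7
```

Request:
{"name": "step_arm", "arguments": {"deltas": [[0,0,0.5,0,0,0],[0,0,1,0,0,0],[0,0,1.5,0,0,0],[0,0,1.5,0,0,0]]}}

```text
time: 7.62
tool_pos: [565.7, 62.7, 59.9]
tcp_rot: [-3.142, -0.006, -0.04]
contact_force: [-1.2, 0.8, 13.0]
grip_width: 15.7
```

Request:
{"name": "step_arm", "arguments": {"deltas": [[0,0,0.5,0,0,0],[0,0,1,0,0,0],[0,0,1.5,0,0,0],[0,0,1.5,0,0,0]]}}

```text
time: 7.95
tool_pos: [565.5, 62.6, 57.0]
tcp_rot: [-3.142, -0.005, -0.04]
contact_force: [2.6, 0.0, 2.4]
grip_width: 16.0
```

Request:
{"name": "step_arm", "arguments": {"deltas": [[0,0,0.5,0,0,0],[0,0,1,0,0,0],[0,0,1.5,0,0,0],[0,0,1.5,0,0,0]]}}

```text
time: 8.28
tool_pos: [563.4, 62.7, 54.0]
tcp_rot: [3.142, 0.001, -0.04]
contact_force: [-0.0, 1.4, 1.6]
grip_width: 15.8
```

Request:
{"name": "step_arm", "arguments": {"deltas": [[0,0,0.5,0,0,0],[0,0,1,0,0,0],[0,0,1.5,0,0,0],[0,0,2,0,0,0],[0,0,2,0,0,0]]}}

```text
time: 8.7
tool_pos: [563.5, 62.7, 53.8]
tcp_rot: [3.141, -0.0, -0.04]
contact_force: [-5.1, 1.0, 16.2]
grip_width: 16.0
```

Request:
{"name": "step_arm", "arguments": {"deltas": [[0,0,0.5,0,0,0],[0,0,1,0,0,0],[0,0,1.5,0,0,0],[0,0,2,0,0,0],[0,0,2,0,0,0]]}}

```text
time: 9.12
tool_pos: [563.6, 62.7, 53.7]
tcp_rot: [3.141, -0.001, -0.04]
contact_force: [-10.0, 1.1, 30.5]
grip_width: 15.5
```

Request:
{"name": "step_arm", "arguments": {"deltas": [[0,0,-2,0,0,0],[0,0,-3.5,0,0,0],[0,0,-3.5,0,0,0]]}}

```text
time: 9.37
tool_pos: [563.3, 62.6, 53.9]
tcp_rot: [3.141, 0.001, -0.04]
contact_force: [-2.8, 0.5, 9.2]
grip_width: 15.6
```

```bash
python3 - <<'E'
from h import *
o=bot.get_obs();print(o["time"],o["tool_pos"],o["tcp_rot"],o["grip_width"],o["contact_force"],o["moment"])
E
```

```text
9.3667 [563.32903328  62.57327431  53.92547081] [ 3.14134063e+00  6.84165731e-04 -4.00892886e-02] 15.554212050851248 [-2.84664657  0.52870812  9.22407882] [0.10913494 0.4636514  0.00788574]
```

Request:
{"name": "step_arm", "arguments": {"deltas": [[0,0,0,0,0,0],[0,0,0,0,0,0],[0,0,0,0,0,0],[0,0,0,0,0,0]], "fingers": 40}}

```text
time: 9.7
tool_pos: [563.4, 62.6, 53.1]
tcp_rot: [3.141, 0.001, -0.04]
contact_force: [0.3, 1.2, -1.2]
grip_width: 37.4
```

Request:
{"name": "step_arm", "arguments": {"deltas": [[0,0,-15,0,0,0],[0,0,-50,0,0,0],[0,0,-90,0,0,0],[0,0,-130,0,0,0],[0,0,-160,0,0,0]]}}

```text
time: 10.12
tool_pos: [564.2, 62.6, 216.8]
tcp_rot: [3.141, -0.003, -0.04]
contact_force: [1.1, 0.2, -0.3]
grip_width: 40.0
```

```bash
python3 - <<'E'
from h import *
o=bot.get_obs();print(o["time"],o["tool_pos"],o["tcp_rot"],o["grip_width"],o["contact_force"],o["moment"])
w=bot.capture("wrist")
w=bot.capture("wrist")
np.savez("w5.npz",**{k:w[k] for k in("color","fx","fy","cx","cy","R","t")})
cv2.imwrite("pics/w5.png",cv2.resize(w["color"][50:350,80:480,::-1],None,fx=2,fy=2,interpolation=3))
E
```

```text
10.1167 [564.20441616  62.59966585 216.76390294] [ 3.14148992e+00 -2.58911849e-03 -4.02227493e-02] 39.99192391453759 [ 1.14310395  0.24080344 -0.27685202] [ 0.04346313 -0.06376535 -0.02483159]
```

View pics/w5.png

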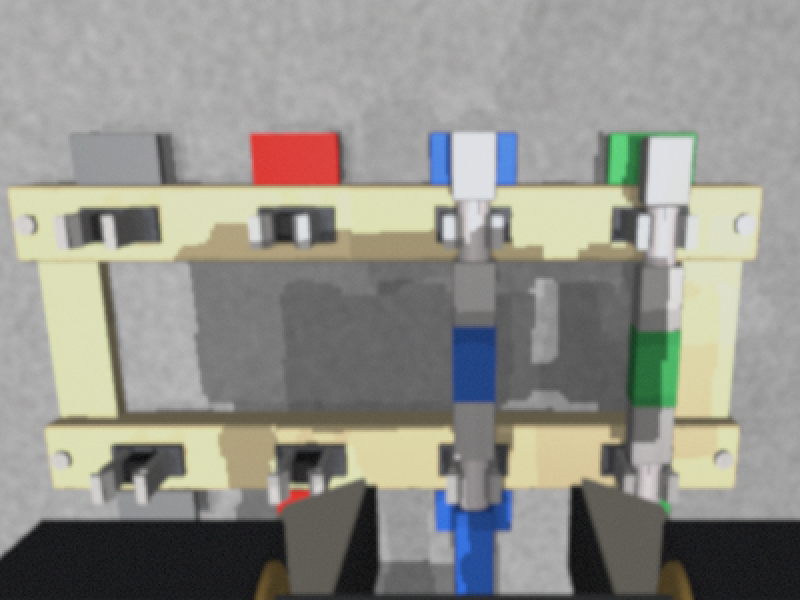

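Blue is seated level, looking the same as green in both clips (necks at crop (473,225) and (473,480)). Now for the red bar.

```bash
python3 - <<'E'
from h import *
move([432,-277,220],-0.46)
E
```

```text
delta [-120.6  344.7   -1.9] [-0.002 -0.011  0.42 ]
```

Request:
{"name": "step_arm", "arguments": {"deltas": [[-13,38,0,0,0,0],[-26,76,0,0,0,0],[-40,114,0,0,0,0],[-53,152,0,0,0,0],[-66,189,0,0,0,0]], "fingers": 50}}

```text
time: 10.63
tool_pos: [488.8, -124.9, 212.6]
tcp_rot: [-3.141, 0.002, -0.04]
contact_force: [1.3, -0.5, 1.0]
grip_width: 49.9
```

Request:
{"name": "step_arm", "arguments": {"deltas": [[-13,38,0,0,0,0.084],[-26,76,0,0,0,0.168],[-40,114,0,0,0,0.252],[-54,152,0,0,0,0.336],[-54.6,155.7,0,0,0,0.42]]}}

```text
time: 11.05
tool_pos: [426.6, -282.2, 212.6]
tcp_rot: [3.139, 0.001, -0.47]
contact_force: [0.0, -1.1, 0.2]
grip_width: 50.1
```

Request:
{"name": "step_arm", "arguments": {"deltas": [[0,0,0,0,0,0],[0,0,0,0,0,0]]}}

```text
time: 11.22
tool_pos: [428.9, -276.7, 212.7]
tcp_rot: [-3.141, 0.002, -0.459]
contact_force: [0.3, -0.1, 0.6]
grip_width: 49.9
```

```bash
python3 - <<'E'
from h import *
o=bot.get_obs();print(o["time"],o["tool_pos"],o["tcp_rot"],o["grip_width"],o["contact_force"],o["moment"])
w=bot.capture("wrist")
cv2.imwrite("pics/w6.png",w["color"][:,:,::-1])
m=masks(w)["red"]
for b in blobs(m,60): print(b[1],b[2],px2w(w,*b[2],16).round(1))
R=Ro.from_euler("xyz",o["tcp_rot"])
for d in ([0,0,210],[80,0,210]): print(w2px(w,o["tool_pos"]+R.apply(d)).round(1))
E
```

```text
11.2167 [ 428.87694332 -276.72847248  212.70750214] [-3.14075310e+00  1.88129545e-03 -4.59044720e-01] 49.89755783289537 [ 0.34157756 -0.07557602  0.55926849] [ 0.10541413 -0.00165819  0.0235987 ]
[306, 181, 21, 36] [315.5 198.5] [ 442.8 -284.2   16. ]
[305, 266, 19, 50] [313.6 291.7] [ 370.1 -246.5   16. ]
[314.7 214.3]
[314.7 116. ]
```

View pics/w6.png

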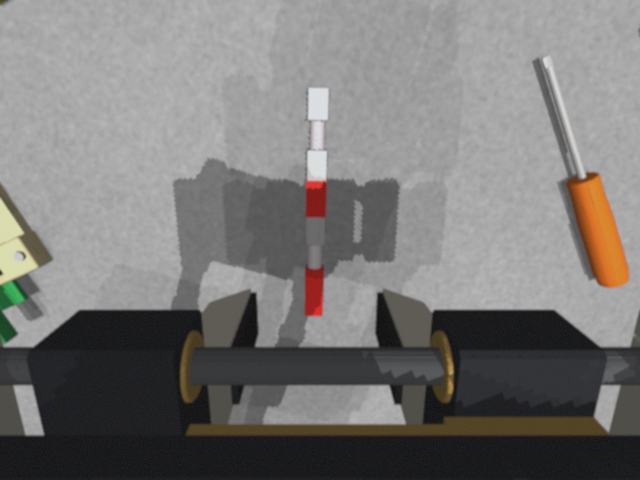

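The only red-banded bar is at (315,198) with its sleeve towards the robot at (314,292), nearly under the gripper. The driver at (600,230) is clear.

```bash
python3 - <<'E'
from h import *
move([445,-283.2,28],-0.477)
E
```

```text
delta [ 17.5  -0.4 184.9] [-0.001  0.002  0.02 ]
```

Request:
{"name": "step_arm", "arguments": {"deltas": [[17.5,-0.5,40,0,0,0.019],[17.5,-0.5,80,0,0,0.019],[17.5,-0.5,115,0,0,0.019],[17.5,-0.5,145,0,0,0.019],[17.5,-0.5,160,0,0,0.019]]}}

```text
time: 11.68
tool_pos: [444.3, -281.0, 49.9]
tcp_rot: [-3.14, 0.006, -0.474]
contact_force: [0.1, 0.7, -0.4]
grip_width: 49.9
```

Request:
{"name": "step_arm", "arguments": {"deltas": [[0,0,10,0,0,0],[0,0,18,0,0,0],[0,0,23,0,0,0],[0,0,23,0,0,0],[0,0,23,0,0,0]]}}

```text
time: 12.1
tool_pos: [445.8, -284.4, 31.5]
tcp_rot: [3.141, -0.001, -0.478]
contact_force: [0.4, 0.1, 0.1]
grip_width: 49.6
```

Request:
{"name": "step_arm", "arguments": {"deltas": [[0,0,0,0,0,0],[0,0,0,0,0,0],[0,0,0,0,0,0],[0,0,0,0,0,0],[0,0,0,0,0,0]], "fingers": 10}}

```text
time: 12.52
tool_pos: [445.3, -284.4, 31.0]
tcp_rot: [3.141, -0.001, -0.479]
contact_force: [0.4, 0.1, 0.0]
grip_width: 21.1
```

```bash
python3 - <<'E'
from h import *
o=bot.get_obs();print(o["time"],o["tool_pos"],o["tcp_rot"],o["grip_width"],o["contact_force"],o["moment"])
w=bot.capture("wrist")
cv2.imwrite("pics/w7.png",w["color"][:,:,::-1])
m=masks(w)["red"]
for b in blobs(m,60): print(b[1],b[2],px2w(w,*b[2],16).round(1))
E
```

```text
12.5167 [ 445.3225035  -284.38901597   31.02495043] [ 3.14142220e+00 -5.35267632e-04 -4.79297614e-01] 21.08746830211272 [0.4316216  0.05511312 0.04252997] [0.04860645 0.06982408 0.02692807]
[295, 296, 42, 52] [315.7 321.4] [ 445.8 -286.    16. ]
```

Request:
{"name": "step_arm", "arguments": {"deltas": [[0,0,2,0,0,0],[0,0,2,0,0,0],[0,0,2,0,0,0],[0,0,2,0,0,0],[0,0,2,0,0,0]]}}

```text
time: 12.98
tool_pos: [445.4, -284.4, 30.7]
tcp_rot: [3.141, -0.001, -0.479]
contact_force: [-5.5, 3.0, 18.7]
grip_width: 15.4
```

Request:
{"name": "step_arm", "arguments": {"deltas": [[0,0,-10,0,0,0],[0,0,-40,0,0,0],[0,0,-80,0,0,0],[0,0,-120,0,0,0],[0,0,-130,0,0,0]]}}

```text
time: 13.4
tool_pos: [447.3, -285.9, 164.7]
tcp_rot: [3.139, -0.009, -0.479]
contact_force: [0.7, -1.0, -1.3]
grip_width: 15.4
```

```bash
python3 - <<'E'
from h import *
o=bot.get_obs();print(o["time"],o["tool_pos"],o["tcp_rot"],o["grip_width"],o["contact_force"],o["moment"])
w=bot.capture("wrist")
cv2.imwrite("pics/w8.png",cv2.resize(w["color"][60:360,160:460,::-1],None,fx=2,fy=2,interpolation=3))
move([566.2,132.6,158],-0.04)
E
```

```text
13.4 [ 447.3089444  -285.92134215  164.69295631] [ 3.13937473 -0.00930101 -0.47908694] 15.433639726846964 [ 0.6905138  -1.00418598 -1.34916268] [-0.07307506 -0.11179442  0.02099469]
delta [ -87.5 -426.2    4.3] [ 0.004 -0.009 -0.439]
```

View pics/w8.png

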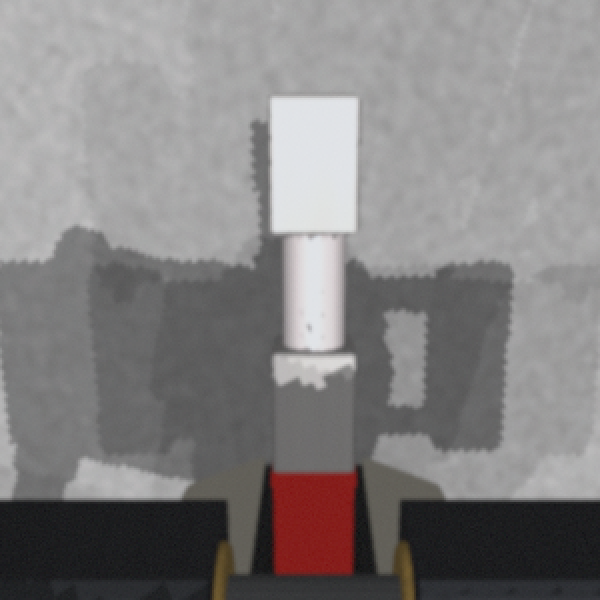

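The red bar is held straight, with its far end at crop row 97 and band at 473. I'll compute its offset along the tool, compared with blue's.

```bash
python3 - <<'E'
from h import *
w=bot.capture("wrist");o=bot.get_obs();R=Ro.from_euler("xyz",o["tcp_rot"]);print(o["tool_pos"],o["tcp_rot"])
T=lambda u,v,dz:R.inv().apply(px2w(w,160+u/2,60+v/2,o["tool_pos"][2]-dz)-o["tool_pos"]).round(1)
print("red: end, shoulder, band",T(314,97,14.8),T(314,353,14.8),T(314,473,14.8))
print("blue(w4): ",T(314,70,0.7),T(314,355,0.7),T(314,487,0.7))
E
```

```text
[ 446.29263516 -285.10781726  161.18409697] [ 3.14021932 -0.00554035 -0.47914803]
red: end, shoulder, band [83.1  1.8 15.3] [36.7  1.9 15. ] [12.   1.9 14.9]
blue(w4):  [86.8  1.8  1.2] [40.3  1.9  0.9] [15.5  1.9  0.8]
```

```bash
python3 - <<'E'
from h import *
move([569.8,132.5,160],-0.04)
E
```

```text
delta [-8.290e+01 -4.275e+02  1.000e-01] [ 0.003 -0.005 -0.439]
```

Request:
{"name": "step_arm", "arguments": {"deltas": [[-6,-30,0,0,0,0],[-14,-68,0,0,0,0],[-22,-109,0,0,0,0],[-29,-150,0,0,0,0],[-37,-191,0,0,0,0]]}}

```text
time: 13.92
tool_pos: [499.4, -95.8, 156.3]
tcp_rot: [3.141, 0.004, -0.48]
contact_force: [0.8, -0.5, -2.1]
grip_width: 15.9
```

Request:
{"name": "step_arm", "arguments": {"deltas": [[-8,-39,0,0,0,0],[-15,-78,0,0,0,0],[-22,-115,0,0,0,0],[-29,-153,0,0,0,0],[-37,-191,0,0,0,0]]}}

```text
time: 14.33
tool_pos: [554.7, 90.6, 155.9]
tcp_rot: [3.139, 0.004, -0.479]
contact_force: [1.2, 0.8, -2.8]
grip_width: 15.7
```

Request:
{"name": "step_arm", "arguments": {"deltas": [[-4,-20,0,0,0,-0.09],[-7,-36,0,0,0,-0.18],[-9,-45,0,0,0,-0.27],[-9,-45,0,0,0,-0.36],[-9,-45,0,0,0,-0.439]]}}

```text
time: 14.75
tool_pos: [567.0, 133.6, 155.5]
tcp_rot: [3.141, 0.005, -0.034]
contact_force: [-0.0, -0.4, -2.6]
grip_width: 15.5
```

Request:
{"name": "step_arm", "arguments": {"deltas": [[0,0,0,0,0,0],[0,0,0,0,0,0],[0,0,0,0,0,0]]}}

```text
time: 15.0
tool_pos: [567.8, 132.6, 157.2]
tcp_rot: [3.141, 0.002, -0.043]
contact_force: [1.1, -0.6, -2.5]
grip_width: 15.5
```

```bash
python3 - <<'E'
from h import *
o=bot.get_obs();print(o["time"],o["tool_pos"],o["tcp_rot"],o["grip_width"],o["contact_force"],o["moment"])
move([569.8,132.5,90],-0.04)
E
```

```text
15.0 [567.80934395 132.57381198 157.24828748] [ 3.14114017e+00  2.49289913e-03 -4.27379603e-02] 15.54600411566373 [ 1.10110529 -0.59162284 -2.4970323 ] [ 0.01471427  0.00375702 -0.03903061]
delta [ 2.2 -0.  67.2] [ 0.     0.002 -0.003]
```

Request:
{"name": "step_arm", "arguments": {"deltas": [[1,0,25,0,0,-0.003],[2,0,45,0,0,-0.003],[2,0,60,0,0,-0.003],[2,0,67,0,0,-0.003],[2,0,71,0,0,-0.003]]}}

```text
time: 15.42
tool_pos: [569.8, 132.4, 86.3]
tcp_rot: [3.141, 0.002, -0.039]
contact_force: [-0.2, 0.4, -1.8]
grip_width: 16.1
```

Request:
{"name": "step_arm", "arguments": {"deltas": [[0,0,0,0,0,0],[0,0,0,0,0,0],[0,0,0,0,0,0]]}}

```text
time: 15.67
tool_pos: [571.1, 132.7, 88.7]
tcp_rot: [-3.141, -0.002, -0.038]
contact_force: [0.4, -0.6, -3.4]
grip_width: 15.1
```

```bash
python3 - <<'E'
from h import *
o=bot.get_obs();print(o["time"],o["tool_pos"],o["tcp_rot"],o["grip_width"],o["contact_force"],o["moment"])
w=bot.capture("wrist")
cv2.imwrite("pics/w9.png",cv2.resize(w["color"][60:360,160:460,::-1],None,fx=2,fy=2,interpolation=3))
E
```

```text
15.6667 [571.11970463 132.74596472  88.74355069] [-3.14141528e+00 -1.99120966e-03 -3.75236290e-02] 15.112316523805779 [ 0.35510561 -0.63817169 -3.4424082 ] [ 0.00918568 -0.01899927  0.02683126]
```

View pics/w9.png

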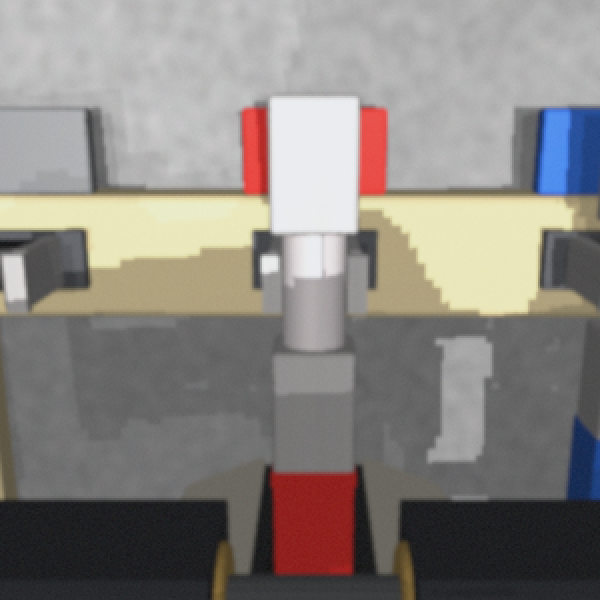

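Red neck and red clip lips are both centred at crop column 315. I'm lowering it in.

Request:
{"name": "step_arm", "arguments": {"deltas": [[-1,0,2,0,0,0],[-1,0,4,0,0,0],[-1,0,6,0,0,0],[-1,0,8,0,0,0],[-1,0,8,0,0,0]]}}

```text
time: 16.13
tool_pos: [569.1, 132.7, 79.2]
tcp_rot: [3.141, 0.001, -0.037]
contact_force: [0.3, -0.8, -2.3]
grip_width: 15.8
```

Request:
{"name": "step_arm", "arguments": {"deltas": [[0,0,0.5,0,0,0],[0,0,1,0,0,0],[0,0,1.5,0,0,0],[0,0,2,0,0,0],[0,0,2,0,0,0]]}}

```text
time: 16.55
tool_pos: [569.6, 132.6, 78.0]
tcp_rot: [3.141, -0.0, -0.037]
contact_force: [-0.6, -1.0, -0.0]
grip_width: 15.7
```

Request:
{"name": "step_arm", "arguments": {"deltas": [[0,0,0.5,0,0,0],[0,0,1,0,0,0],[0,0,1.5,0,0,0],[0,0,2,0,0,0],[0,0,2,0,0,0]]}}

```text
time: 16.97
tool_pos: [570.1, 132.8, 77.1]
tcp_rot: [-3.141, -0.002, -0.037]
contact_force: [-2.4, -1.9, 8.1]
grip_width: 15.4
```

Request:
{"name": "step_arm", "arguments": {"deltas": [[0,0,0.5,0,0,0],[0,0,1,0,0,0],[0,0,1.5,0,0,0],[0,0,2,0,0,0],[0,0,2,0,0,0]]}}

```text
time: 17.38
tool_pos: [570.6, 132.8, 76.0]
tcp_rot: [-3.141, -0.004, -0.037]
contact_force: [-3.3, -1.4, 13.0]
grip_width: 15.4
```

Request:
{"name": "step_arm", "arguments": {"deltas": [[0,0,0.5,0,0,0],[0,0,1,0,0,0],[0,0,1.5,0,0,0],[0,0,2,0,0,0],[0,0,2,0,0,0]]}}

```text
time: 17.8
tool_pos: [571.1, 132.8, 74.7]
tcp_rot: [-3.141, -0.005, -0.037]
contact_force: [-3.8, -1.2, 16.0]
grip_width: 15.5
```

Request:
{"name": "step_arm", "arguments": {"deltas": [[0,0,0.5,0,0,0],[0,0,1,0,0,0],[0,0,1.5,0,0,0],[0,0,1.5,0,0,0]]}}

```text
time: 18.13
tool_pos: [571.4, 132.7, 72.5]
tcp_rot: [-3.141, -0.006, -0.037]
contact_force: [-1.0, -0.5, 7.8]
grip_width: 15.6
```

Request:
{"name": "step_arm", "arguments": {"deltas": [[0,0,0.5,0,0,0],[0,0,1,0,0,0],[0,0,1.5,0,0,0],[0,0,1.5,0,0,0]]}}

```text
time: 18.47
tool_pos: [569.8, 132.7, 68.4]
tcp_rot: [3.142, -0.001, -0.037]
contact_force: [2.5, -0.2, -5.5]
grip_width: 15.5
```

Request:
{"name": "step_arm", "arguments": {"deltas": [[0,0,0.5,0,0,0],[0,0,1,0,0,0],[0,0,1.5,0,0,0],[0,0,1.5,0,0,0]]}}

```text
time: 18.8
tool_pos: [569.2, 132.7, 67.7]
tcp_rot: [3.141, 0.0, -0.037]
contact_force: [-2.3, -0.9, 6.0]
grip_width: 15.4
```

Request:
{"name": "step_arm", "arguments": {"deltas": [[0,0,0.5,0,0,0],[0,0,1,0,0,0],[0,0,1.5,0,0,0],[0,0,1.5,0,0,0]]}}

```text
time: 19.13
tool_pos: [569.2, 132.7, 67.5]
tcp_rot: [3.141, -0.0, -0.037]
contact_force: [-4.4, -2.0, 15.4]
grip_width: 15.4
```

Request:
{"name": "step_arm", "arguments": {"deltas": [[0,0,0.5,0,0,0],[0,0,1,0,0,0],[0,0,1.5,0,0,0],[0,0,1.5,0,0,0]]}}

```text
time: 19.47
tool_pos: [569.3, 132.7, 67.4]
tcp_rot: [3.141, -0.001, -0.037]
contact_force: [-8.4, -2.3, 26.1]
grip_width: 15.9
```

Request:
{"name": "step_arm", "arguments": {"deltas": [[0,0,-1.5,0,0,0],[0,0,-3,0,0,0],[0,0,-3.5,0,0,0],[0,0,-3.5,0,0,0]]}}

```text
time: 19.8
tool_pos: [569.1, 132.8, 67.7]
tcp_rot: [3.142, 0.001, -0.037]
contact_force: [-2.9, -0.4, 4.3]
grip_width: 15.6
```

Request:
{"name": "step_arm", "arguments": {"deltas": [[0,0,0,0,0,0],[0,0,0,0,0,0],[0,0,0,0,0,0],[0,0,0,0,0,0]], "fingers": 40}}

```text
time: 20.13
tool_pos: [569.3, 132.7, 67.3]
tcp_rot: [3.141, 0.001, -0.037]
contact_force: [-0.1, 0.8, 0.2]
grip_width: 36.5
```

Request:
{"name": "step_arm", "arguments": {"deltas": [[0,0,-10,0,0,0],[0,0,-45,0,0,0],[0,0,-85,0,0,0],[0,0,-125,0,0,0],[0,0,-165,0,0,0]]}}

```text
time: 20.55
tool_pos: [569.1, 132.7, 235.2]
tcp_rot: [3.142, -0.0, -0.037]
contact_force: [0.7, -0.4, 0.8]
grip_width: 40.1
```

Request:
{"name": "step_arm", "arguments": {"deltas": [[-30,0,0,0,0,0],[-60,0,0,0,0,0],[-60,0,0,0,0,0]]}}

```text
time: 20.8
tool_pos: [504.6, 135.3, 233.7]
tcp_rot: [3.141, 0.003, -0.036]
contact_force: [0.5, 0.5, -0.6]
grip_width: 40.3
```

```bash
python3 - <<'E'
from h import *
o=bot.get_obs();print(o["time"],o["tool_pos"],o["tcp_rot"],o["grip_width"],o["contact_force"],o["moment"])
w=bot.capture("wrist")
cv2.imwrite("pics/w10.png",cv2.resize(w["color"][50:350,110:510,::-1],None,fx=2,fy=2,interpolation=3))
s=bot.capture("scene")
cv2.imwrite("pics/s10.png",cv2.resize(s["color"][230:380,250:430,::-1],None,fx=4,fy=4,interpolation=3))
E
```

```text
20.8 [504.60972825 135.30240761 233.65210993] [ 3.14141469  0.00323987 -0.03622456] 40.30548590881193 [ 0.49555853  0.51896715 -0.62382306] [ 0.05376326  0.01363179 -0.00424999]
```

View pics/w10.png

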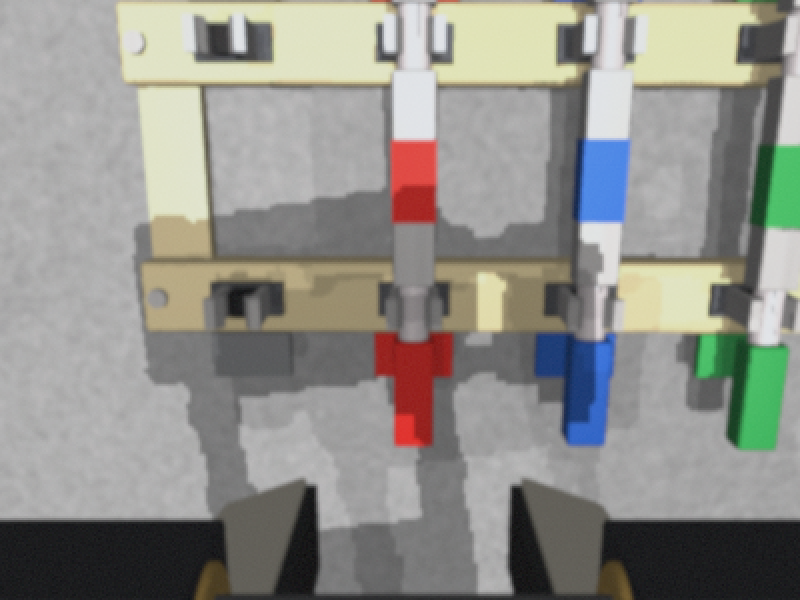

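View pics/s10.png

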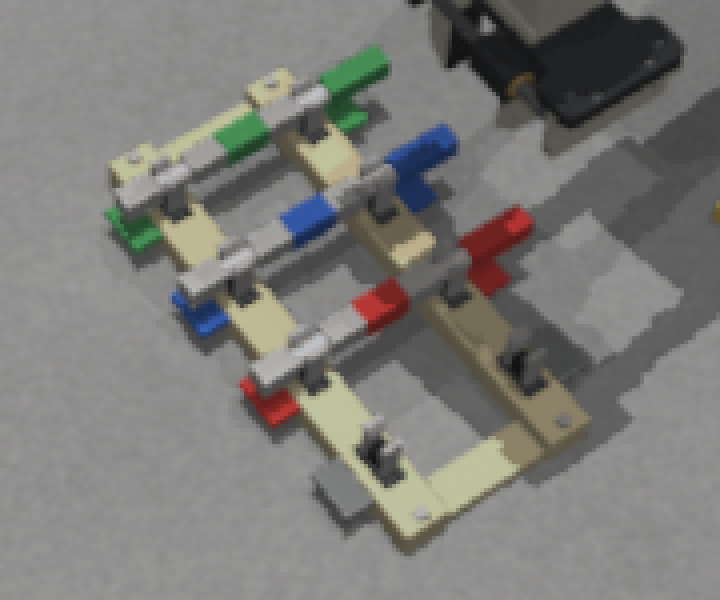

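All three bars sit alike in their clips: green, blue and red are level, with sleeves towards the robot. The gripper is clear, so I'm handing the job in.

```bash
python3 -c "
from plant import bot
print(bot.close_job())"
```

```text
the job is handed in; nothing more can be done
None
```

Both bars are in their clips, and I handed the job in at about 21 s.

- **Blue bar:** I gripped it, slid it about 10 mm until its necks dropped between the lips, and pressed it slowly. The clips gave way at about 17 N. It then stopped hard, about 10 mm below where the necks first met the lips, under a 30 N press.
- **Red bar:** I fetched it from the bench and lowered it into the red-tagged clips with its sleeve towards the robot. The clips gave way at about 16 N. It stopped at the height worked out for home, within about 0.3 mm, under a 26 N press.

The final wrist and scene pictures show red and blue sitting level like the untouched green bar. The gripper was open and clear, with no contact force. No check failed or disagreed. In three places the measurements were a little off:

- The wrist camera read 1 to 2 mm off sideways, which I corrected at the grip.
- I gripped the red bar about 14 mm higher up than the blue one, and allowed for that in the placing.
- The red bar took a brief push of about 19 N against the bench as it was gripped.

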